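# Press the lid home with the locking press, release it and set the tin on the coaster

### The job

The lid of the storage tin in the green press is not fully on. Push the press's handle down until it snaps over centre and stays locked by itself with the lid fully home, then press the red release lever so that the press springs open, and stand the closed tin upright on the coaster. Work by feel and never force the press, never drop the tin, and do not disturb the ramekin, the timer or the salt cellar.

Things in the scene. Friction and masses are not known exactly. Their poses are not given: they have to be found in the camera images.
- lid_press: Bench locking press, fixed: green body (128 mm high, 39 mm wide) on a dark steel plate 295 x 92 x 10 mm. Origin on the worktop below the body; x horizontal to the tin, y horizontal to the side of the red release lever, z up. Handle on the -x side. Push its parts from above with closed fingertips; any robot force over 25 N on any part of the press counts as forcing it.
- press_handle: The handle, a straight bar with a black grip, 20 mm wide, 13 mm thick. Origin on its pivot pin; its own -x axis runs along the bar to the grip's end, 165 mm off; the grip begins 57 mm from the pin. A light spring holds it up at the start, rising at 34 to 52 degrees towards press -x. It swings down about the press's y axis. Past dead centre it stays down by itself; before it, it springs up.
- handle_end (a point): End of the grip, on the bar's centre line. Pushing down 80 to 100 mm (horizontally) from the pin takes 3 to 5 N at first (a steep handle sticks to a fingertip that does not follow its swing), then 8 to 16 N as the foot loads the lid; then the push falls to nothing as it snaps over dead centre; about 3 degrees later it meets a stiff rubber buffer (2 to 3 N per mm).
- press_bar: Steel clamping bar, 145 x 13 x 16 mm, with a sprung black rubber foot below its free end. Origin on its pivot pin (press x = 0, z = 96 mm). Nearly vertical while the press is open, leaving the tin free from above; it comes down level onto the lid as the handle goes down. Locked, it bears on the lid with about 15 N.
- press_foot_tip (a point): Lowest point of the rubber foot (lowest when the bar is level): about 207 mm above the worktop when the press is open, on the lid at about 72 mm when locked.
- release_paddle (a point): Centre of the top face of the red release paddle, 36 mm (along press x) x 26 mm (along press y). It stands beside the handle, at press x = -203, y = 70 mm, 94 mm above the worktop when at rest.
- release_lever (a joint): Angle of the release lever, rad: 0 at rest, grows as the paddle is pushed down, stop at 0.40 (25 mm down at the paddle). It takes 1 to 6 N; about 10 to 15 mm down it has lifted the locked handle back over dead centre and the press flies open; a spring returns the lever when let go.
- storage_tin: Cylindrical bare metal storage tin, 56 mm in diameter, 60 mm high with the lid fully on (66 mm with the lid proud), about 0.2 kg, standing in the press. Origin at the centre of its underside, z up. The bare wall below the lid, from 5 to 48 mm above its underside, is where to grip it.
- tin_lid (a joint): How far the blue push-on lid (59 mm in diameter, 10 mm high) has been pushed on, in m: about 0 at the start (6 mm proud), 0.006 fully home. It slides stiffly, at about 7 N, and stays where it is.
- coaster: Single round dark grey stone coaster, 91 mm in diameter, 9.5 mm thick, lying loose on the worktop. Origin at the centre of its underside.
- ramekin: Small white fluted ramekin, 68 mm in diameter, 38 mm high; a bystander. Origin at the centre of its underside.
- timer: Wind-up kitchen timer, white over green, 64 mm in diameter, 51 mm high, beside the tin; a bystander. Origin at the centre of its underside.
- cellar: Round wooden salt cellar, 68 mm in diameter, 62 mm high, in front of the press; a bystander. Origin at the centre of its underside.
- handle_pin (a point): The handle's pivot pin, fixed, at press x = -78, y = 0, z = 107 mm. The press's setting is left to chance and cannot be seen: at dead centre the handle points anywhere from level to 17 degrees below level.
- tin_seat (a point): Centre of the cork seat on which the tin stands in the press, at press x = 120, y = 0, z = 12 mm; a rim 36 mm from its centre (outside) rises to z = 16 mm.
Mind the look-alikes: they are no part of the job. Of the things like the storage_tin, leave any that is orange or yellow; of the rest the larger one is meant.

How it is judged (in metres and radians):
On the way, in this order (a step that is already met when the one before it is completed fails the run):
1. the press is locked over centre by itself, bearing on the lid, with the lid fully home and the robot off everything (contact force between press_bar and storage_tin above 8 N and value of joint tin_lid above 0.005 m and contact force between each of the fingers, the arm and anything else below 0.2 N), for 0.3 s.
2. the release lever is pushed while the press is still locked on the lid (value of joint release_lever above 0.06 rad and contact force between press_bar and storage_tin above 5 N), for 0.03 s.
3. the press has sprung open, the bar up and off the tin (height (world z) of press_foot_tip above 0.16 m), for 0.2 s.
At the end, for the whole second after the job is handed in: The tin stands upright (within 0.1 rad) and at rest on the coaster, which lies flat on the worktop, its centre within 20 mm of the coaster's, with its lid fully home (pushed on by more than 5 of its 6 mm); the press is open, its bar up (horizontal distance between storage_tin and coaster below 0.02 m and z of storage_tin in the frame of coaster between 0.006 and 0.013 m and height (world z) of coaster below 0.004 m and angle between storage_tin's own z axis and vertical below 0.1 rad and value of joint tin_lid above 0.005 m and linear speed of storage_tin below 0.03 m/s and height (world z) of press_foot_tip above 0.16 m); the robot touches nothing.
It fails at once if the press is forced: the robot pushes on any part of it with more than 25 N (contact force between any of the fingers, the arm and lid_press above 25 N).
It fails at once if the tin is dropped on the coaster (within 50 mm of it at more than 0.4 m/s) (horizontal distance between storage_tin and coaster below 0.05 m and z of storage_tin in the frame of coaster below 0.06 m and linear speed of storage_tin above 0.4 m/s).
It fails at once if the ramekin, the timer or the salt cellar is moved by more than 20 mm (distance of any of ramekin, timer, cellar from where it was at the start of the episode above 0.02 m).
It also fails if it takes over 69 s, if anything falls off the work surface, if the arm or the gripper's body presses on something with over 40 N, if the wrist force passes 120 N, or if a joint passes its speed limit or range.

### The arm

A 6-joint arm with a two-finger parallel gripper is mounted at the origin on a cart in front of the work surface, level with it; the furniture and walls round the work are solid. World frame = base frame: x ahead of the robot, y to its left, z up, the work surface at z = 0. Lengths are in m, angles in degrees, forces in N, time in s.
With the tool pointing down it reaches from about 0.3 to 0.75 m from the base axis. Payload 8.5 kg.
Tool frame: the origin (TCP) lies at the very end of the fingers, on their centre line; the grasp point (between the pads) lies 19 mm behind it (env.hold_point_z is the distance from the TCP to the grasp point, in m); z points along the fingers, y is the line along which they close (so a half turn about z gives the same grasp; the last joint's range is limited). The gripper opens to 85 mm and grips with 20 to 120 N. Pads are 22 mm wide; open, the fingers measure 114 mm over their backs; the gripper's body (76 mm by 85 mm) begins 54 mm behind the grasp point. The pads swing forward as they close: fully open they stand 13 mm farther back than shut.
Start: joints at [53.898, 21.807, 74.336, -0, 83.858, -12.336], TCP at [0.222, 0.503, 0.231] pointing down, gripper open.
Joint ranges: [-178.18, 178.18], [-50.72, 133.34], [12.68, 142.11], [-81.47, 261.47], [9.98, 163.14], [-165.26, 165.26]. Speed limits (degrees/s): [136.94, 136.94, 180, 180, 180, 180].

### API

Orientations are given as a 3x3 rotation matrix whose columns are the frame's x, y, z axes.
In Python, from rig import env, optics gives the robot as it stands.
- The arm moves only by the shell command python3 -m jog 'ROWS' [OPENING] [FORCE]. ROWS is JSON, a list of rows, each an object with "linear": the shift along the tool's x, y, z in units of 40 mm (1.0 is 40 mm), a list of three; "roll": the turn about the tool's z in units of 5 degrees (1.0 is 5 degrees). A call has 1 to 12 rows; each row shifts and turns the commanded pose from where the row before left it, along the tool's axes as they then stand; what a row does not reach is not made up. A row lasts 1/12 s, in which the tool goes at most 41.7 mm and 7.16 degrees, less where a joint would pass 70% of its speed; a pose out of reach is approached as far as the arm can. A call is refused whole if a number of a shift passes 1 or a number of a turn 1, either way. A call with a gripper value outside its range is refused whole. OPENING is the opening, from -1 (shut) to 1 (fully open), set as the call begins (- or left out, the last holds). The fingers move at their own pace and stop on an object; FORCE is the grip in N (left out, the last holds). Time passes only in rows, so rows that do not move let the fingers close. It gives the time, the measured TCP pose, the force, the opening and the grip force at its end, in the units of the state.
- env.observe(): the state, without advancing time (a new reading comes with each control period).
- optics.get_image(name): name is "side" or "top"; returns the picture (480x640x3 uint8, red, green, blue); there is no depth.
- optics.calibration(name): a dict with "fov_y" (degrees; the focal length in pixels is half the picture's height over the tangent of half this angle, whatever the lens; pixels are square), "cx", "cy" (the principal point, pixels), "D" ([k1, k2, p1, p2, k3] as OpenCV has them; the pictures are not rectified), "T" (4x4, takes a point from camera to world coordinates). Camera axes: x right, y down, z forward; pixel columns grow to the right and rows downward; lengths in m; the calibration is good to about 2 mm. A picture is of the moment at which its call begins. calibration takes no time and is no camera call.
- env.close_job(): hands the job in; it is judged then, once.
The state is a dict: "time_s": time; "q": joint angles; "qvel": joint speeds; "joint_efforts": joint torques, N m; "position": TCP position; "tool_rot": TCP orientation; "ft_force": force on the tool from outside, world axes, zero at the start; "wrist_torque": the same for the moment, N m; "grip_width": finger opening in m; "gripper_force": force on a finger pad.
Only numpy, scipy, OpenCV 4.12 (cv2) and the standard library are available. Lean on these libraries where they do the work, as an engineer would, in place of code of your own. Each camera call takes 0.05 s, during which the arm holds its last target. There are 200 camera calls.

## Working session

There is one attempt and no reset: what is moved stays moved. The work goes in short steps, Python scripts to look and compute and a shell command to move; the robot and the scene stay as the last step left them, time stands still between calls to the robot, and variables do not carry over. Pictures are saved under pics/ and viewed, at most 10 in all, crops included, and the job is handed in when it is done.

```bash
ls; mkdir -p pics
python3 - <<'E'
from rig import env, optics
import cv2, numpy as np
for n in("side","top"):
    im=optics.get_image(n); cv2.imwrite(f"pics/{n}0.png",im[:,:,::-1])
    c=optics.calibration(n); print(n,c["fov_y"],c["cx"],c["cy"],c["D"]); print(np.round(c["T"],4))
s=env.observe(); print({k:np.round(v,3).tolist() for k,v in s.items()}); print(env.hold_point_z)
E
```

```text
pics
side 46.59429538808866 315.57647996481876 236.34648588341966 [0.02634587 0.         0.         0.         0.        ]
[[ 0.0793 -0.8488  0.5227 -0.2151]
 [-0.9968 -0.071   0.0361 -0.0423]
 [ 0.0064 -0.5239 -0.8517  1.3197]
 [ 0.      0.      0.      1.    ]]
top 52.375412532261976 320.4272777054183 237.53967387307603 [-0.0643161  0.         0.         0.         0.       ]
[[-0.0317 -0.9776  0.2082  0.3097]
 [-0.9995  0.0316 -0.0035  0.0096]
 [-0.0032 -0.2082 -0.9781  1.0732]
 [ 0.      0.      0.      1.    ]]
{'time_s': 0.1, 'q': [53.898, 21.838, 74.379, 0.002, 83.858, -12.335], 'qvel': [0.023, -0.124, -0.232, 0.014, 0.148, 0.016], 'joint_efforts': [0.004, -44.922, -23.166, -0.0, 0.004, -0.0], 'position': [0.221, 0.503, 0.231], 'tool_rot': [[-0.915, 0.403, -0.001], [0.403, 0.915, -0.001], [0.0, -0.001, -1.0]], 'ft_force': [-0.234, 0.222, -0.585], 'wrist_torque': [-0.033, -0.045, 0.049], 'gripper_force': 0.0, 'grip_width': 0.085}
0.0187
```

View pics/top0.png

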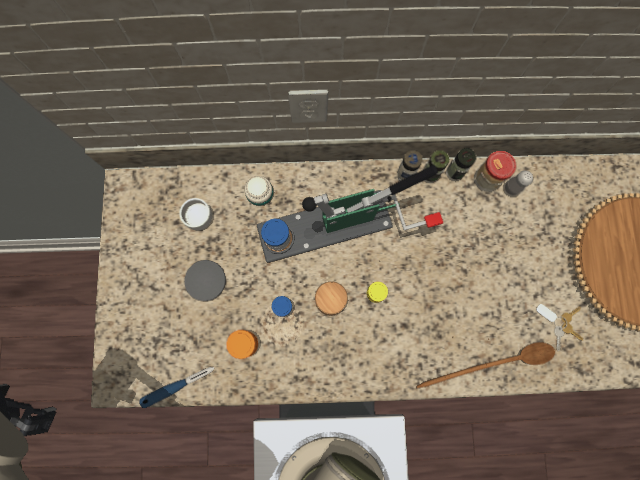

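View pics/side0.png

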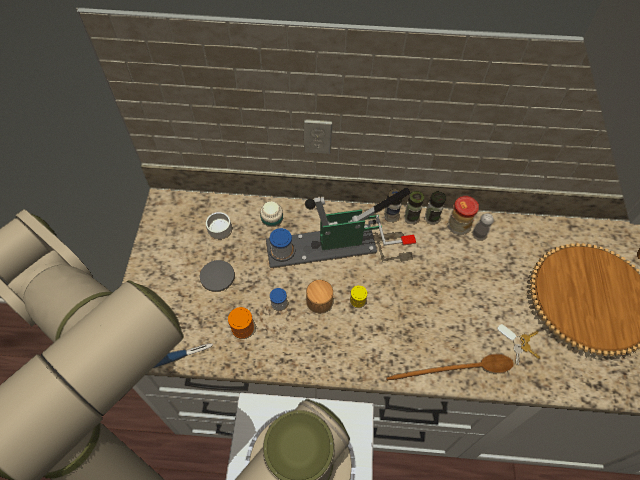

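Top view: the blue-lidded tin stands in the press at (275,233). The look-alikes are a small blue tin (282,307), orange (241,344) and yellow (378,291). The meant tin is the blue one in the press, because it is the larger of the two that are neither orange nor yellow. The coaster is at (205,281), the red paddle at (433,220) and the handle end at about (437,173).

```bash
cat > h.py <<'E'
import cv2, numpy as np
from rig import env, optics
def cal(n):
    c=optics.calibration(n); f=240/np.tan(np.radians(c["fov_y"]/2))
    return np.array([[f,0,c["cx"]],[0,f,c["cy"]],[0,0,1]]),np.array(c["D"]),np.array(c["T"])
def ray(n,p):
    K,D,T=cal(n); u=cv2.undistortPoints(np.array([[p]],float),K,D)[0,0]
    d=T[:3,:3]@[u[0],u[1],1]; return T[:3,3],d/np.linalg.norm(d)
def plane(n,p,z):
    o,d=ray(n,p); return o+d*(z-o[2])/d[2]
def tri(a,b):
    (o1,d1),(o2,d2)=ray("side",a),ray("top",b)
    s=np.linalg.lstsq(np.c_[d1,-d2],o2-o1,rcond=None)[0]
    p,q=o1+s[0]*d1,o2+s[1]*d2; return (p+q)/2,np.linalg.norm(p-q)
def blobs(im,lo,hi,amin=30):
    h=cv2.cvtColor(im,cv2.COLOR_RGB2HSV); m=cv2.inRange(h,np.array(lo),np.array(hi))
    m=cv2.morphologyEx(m,cv2.MORPH_CLOSE,np.ones((3,3)))
    n,l,st,ce=cv2.connectedComponentsWithStats(m)
    return [(np.round(ce[i],1).tolist(),st[i].tolist()) for i in range(1,n) if st[i,4]>=amin]
E
python3 - <<'E'
from h import *
for n in("side","top"):
    im=cv2.imread(f"pics/{n}0.png")[:,:,::-1].copy()
    print(n)
    for k,lo,hi in(("blue",(100,120,60),(125,255,255)),("red",(0,200,120),(5,255,255)),("red2",(174,170,120),(180,255,255)),("dark",(0,0,0),(180,255,35)),("coaster",(0,0,40),(180,40,95))):
        print(k,[b for b in blobs(im,lo,hi,60 if k!='coaster' else 500) if 170<b[0][0]<460 and 160<b[0][1]<380])
top=cv2.imread("pics/top0.png"); side=cv2.imread("pics/side0.png")
a=cv2.resize(top[150:330,180:460],None,fx=2.8,fy=2.8,interpolation=2)[:300*2]
cv2.imwrite("pics/crop_top.png",a)
cv2.imwrite("pics/crop_side.png",cv2.resize(side[180:330,200:430],None,fx=3.4,fy=3.4,interpolation=2))
E
```

```text
side
blue [([280.3, 237.3], [270, 228, 22, 19, 325]), ([277.6, 295.2], [270, 288, 16, 15, 194]), ([175.8, 354.4], [168, 351, 18, 8, 76])]
red [([408.2, 239.1], [401, 235, 15, 9, 105])]
red2 []
dark [([392.8, 199.2], [374, 185, 36, 27, 304])]
coaster [([314.5, 249.5], [266, 230, 111, 37, 1936])]
top
blue [([274.7, 231.9], [261, 219, 28, 27, 589]), ([281.4, 305.9], [272, 296, 20, 20, 313])]
red []
red2 []
dark [([415.9, 178.5], [390, 161, 54, 34, 487])]
coaster [([322.7, 227.8], [257, 197, 135, 65, 2422])]
```

View pics/crop_top.png

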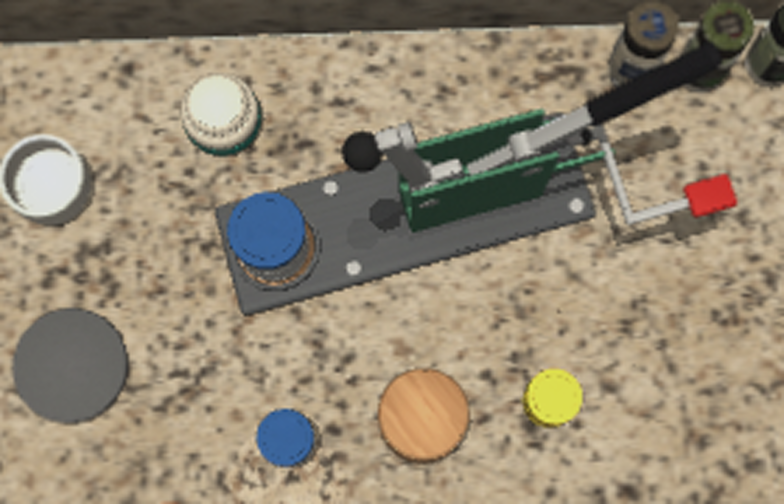

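View pics/crop_side.png

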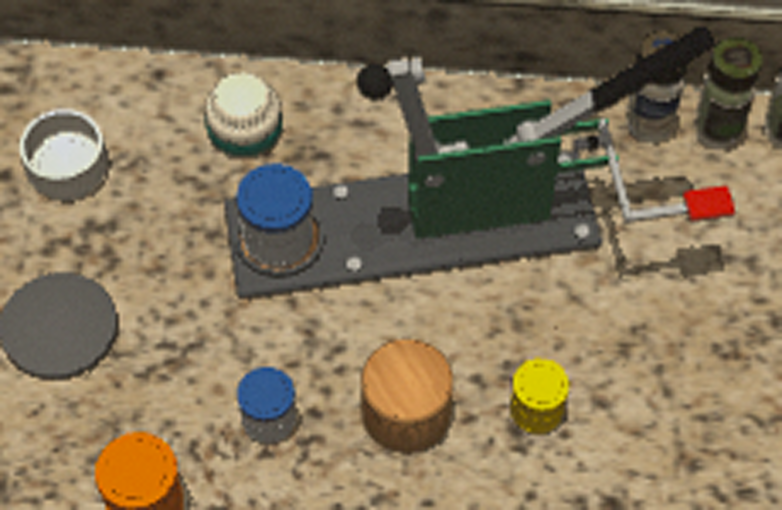

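The crops confirm it: the blue tin in the press is clearly larger than the loose blue one. I'll triangulate the key points.

```bash
cat > m.py <<'E'
from h import *
T=lambda x,y:(180+(x+.5)/2.8-.5,150+(y+.5)/2.8-.5); S=lambda x,y:(200+(x+.5)/3.4-.5,180+(y+.5)/3.4-.5)
P={}
for k,s,t in(("lid",(274,193),(267,229)),("paddle",(708,203),(711,195)),("coaster",(58,324),(70,365)),("hend",(704,36),(712,53)),("grip0",(597,98),(590,108)),
  ("ramekin",(64,138),(44,168)),("timer",(241,90),(219,100)),("cellar",(407,378),(424,412)),("smalltin",(267,388),(286,436)),
  ("jar1",(660,45),(651,25)),("jar2",(737,55),(726,25)),("plateL",(226,200),(217,209)),("plateLn",(239,297),(245,315)),("plateR",(601,246),(595,215))):
    p,e=tri(S(*s),T(*t)); P[k]=p; print(k,np.round(p,4),round(e,4))
for k,z in(("lid",(.078)),("paddle",.094)):
    q=[plane("side",S(*dict(lid=(274,193),paddle=(708,203))[k]),z),plane("top",T(*dict(lid=(267,229),paddle=(711,195))[k]),z)]; print(k,np.round(q,4)); P[k]=np.mean(q,0)
d=(P["lid"]-P["paddle"])[:2]; print("dist",np.hypot(*d),"want .3305")
yaw=np.arctan2(d[1],d[0])-np.arctan2(-.070,.323); R=np.array([[np.cos(yaw),-np.sin(yaw)],[np.sin(yaw),np.cos(yaw)]])
o=((P["lid"][:2]-R@[.120,0])+(P["paddle"][:2]-R@[-.203,.07]))/2
print("yaw",np.degrees(yaw),"o",o)
for k in P: print(k,np.round(R.T@(P[k][:2]-o),4),round(P[k][2],4))
for r in(.08,.09,.1): print("push",r,o+R@[-.078-r,0])
print("paddle",o+R@[-.203,.07],"tin",o+R@[.12,0])
E
python3 m.py
```

```text
lid [0.5365 0.101  0.0823] 0.0017
paddle [ 0.5491 -0.2291  0.0926] 0.0019
coaster [0.4491 0.2642 0.0071] 0.0008
hend [ 0.6181 -0.2093  0.2099] 0.0017
grip0 [ 0.6044 -0.1374  0.1411] 0.0014
ramekin [0.6026 0.2813 0.0354] 0.0017
timer [0.6466 0.1405 0.0573] 0.0036
cellar [ 0.399  -0.0116  0.0607] 0.0011
smalltin [0.385  0.0909 0.0552] 0.0006
jar1 [ 0.673  -0.1883  0.1213] 0.0017
jar2 [ 0.6764 -0.2487  0.1095] 0.0011
plateL [0.571  0.1476 0.0092] 0.0015
plateLn [0.4847 0.1263 0.0067] 0.0019
plateR [ 0.558  -0.1565  0.0013] 0.001
lid [[0.5391 0.1024 0.078 ]
 [0.5375 0.1006 0.078 ]]
paddle [[ 0.5479 -0.2279  0.094 ]
 [ 0.5491 -0.2297  0.094 ]]
dist 0.33043182008153654 want .3305
yaw 103.99371426203305 o [ 0.56732532 -0.01493461]
lid [0.12 0.  ] 0.078
paddle [-0.203  0.07 ] 0.094
coaster [0.2994 0.0472] 0.0071
hend [-0.2009 -0.0023] 0.2099
grip0 [-0.1278 -0.0064] 0.1411
ramekin [ 0.279  -0.1059] 0.0354
timer [ 0.1317 -0.1145] 0.0573
cellar [0.044  0.1625] 0.0607
smalltin [0.1468 0.1513] 0.0552
jar1 [-0.1938 -0.0606] 0.1213
jar2 [-0.2532 -0.0493] 0.1095
plateL [ 0.1568 -0.0429] 0.0092
plateLn [0.1571 0.046 ] 0.0067
plateR [-0.1351  0.0433] 0.0013
push 0.08 [ 0.60553216 -0.16824553]
push 0.09 [ 0.60795032 -0.17794875]
push 0.1 [ 0.61036847 -0.18765197]
paddle [ 0.5484913  -0.22883711] tin [0.53830747 0.10150406]
```

Everything agrees: the paddle-to-lid distance is 330.4 mm against 330.5, and the heights fit. With the tool's y axis at world yaw 14°, tool x is press x, tool y is −press y and tool z is down. I'll roll to that and close the fingers.

```bash
python3 -m jog '[{"roll":1},{"roll":1},{"roll":1},{"roll":1},{"roll":1},{"roll":1},{"roll":1},{"roll":1},{"roll":1},{"roll":1},{"roll":0.44},{"roll":0}]' -1 30
cat > st.py <<'E'
from m import *
E
sed -i 's/^for k in P.*//;s/^for r in.*//;s/print(k,np.round(p,4),round(e,4))/pass/;s/print(k,np.round(q,4)); //;s/^print.*//;s/print("dist.*want .3305")//;s/^print("yaw.*//' m.py
cat > st.py <<'E'
from m import *
s=env.observe(); p=np.array(s["position"]); r=np.array(s["tool_rot"])
print("t",round(s["time_s"],2),"press",np.round(np.r_[R.T@(p[:2]-o),p[2]]*1000,1),"yaw",round(np.degrees(np.arctan2(r[1,0],r[0,0])),2),"F",np.round(s["ft_force"],1),"w",round(s["grip_width"],4),"gf",round(s["gripper_force"],1))
E
python3 - <<'E'
from m import *
from st import *
print(np.round((R.T@(plane("side",S(558,140),.128)[:2]-o))*1000))
f,e=tri(S(375,82),T(362,152)); print("foot",np.round(R.T@(f[:2]-o)*1000),f[2],e)
c=None
for t in(44,40,36,32,28,24,20,16,12,8,4,0,-2,-4,-6,-8,-10,-12,-14,-16,-18,-20):
    s=112 if t>=0 else 90; h=11 if t>=0 else -11; a=np.radians(t)
    q=np.array([-78-s*np.cos(a)+6.5*np.sin(a)+h,107+s*np.sin(a)+6.5*np.cos(a)])
    print(t,np.round(q,1),None if c is None else np.round((q-c)/40*[1,-1],3)); c=q
E
```

```text
t 0.1 press [586.3 210.3 230.8] yaw 156.23 F [-0.2  0.2 -0.6] w 0.0854 gf 0.0
[-94.  18.]
foot [42.  0.] 0.2105600681553002 0.00010080150894752418
44 [-143.1  189.5] None
40 [-148.6  184. ] [-0.139  0.138]
36 [-153.8  178.1] [-0.129  0.147]
32 [-158.5  171.9] [-0.119  0.156]
28 [-162.8  165.3] [-0.108  0.164]
24 [-166.7  158.5] [-0.096  0.171]
20 [-170.   151.4] [-0.084  0.177]
16 [-172.9  144.1] [-0.071  0.182]
12 [-175.2  136.6] [-0.058  0.187]
8 [-177.  129.] [-0.045  0.19 ]
4 [-178.3  121.3] [-0.032  0.193]
0 [-179.   113.5] [-0.018  0.195]
-2 [-179.2  110.4] [-0.004  0.079]
-4 [-179.2  107.2] [-0.002  0.079]
-6 [-179.2  104.1] [0.001 0.079]
-8 [-179.   100.9] [0.004 0.079]
-10 [-178.8   97.8] [0.007 0.078]
-12 [-178.4   94.6] [0.009 0.078]
-14 [-177.9   91.5] [0.012 0.078]
-16 [-177.3   88.4] [0.015 0.077]
-18 [-176.6   85.4] [0.018 0.077]
-20 [-175.8   82.3] [0.02  0.076]invalid input
```

```bash
python3 -m jog '[{"linear":[0,0,0],"roll":1},{"linear":[0,0,0],"roll":1},{"linear":[0,0,0],"roll":1},{"linear":[0,0,0],"roll":1},{"linear":[0,0,0],"roll":1},{"linear":[0,0,0],"roll":1},{"linear":[0,0,0],"roll":1},{"linear":[0,0,0],"roll":1},{"linear":[0,0,0],"roll":1},{"linear":[0,0,0],"roll":1},{"linear":[0,0,0],"roll":0.44},{"linear":[0,0,0],"roll":0}]' -1 30; python3 st.py
```

```text
time_s: 1.1
position: [0.2215, 0.5032, 0.231]
tool_rot: [[-0.241, 0.97, -0.001], [0.97, 0.241, -0.001], [-0.001, -0.001, -1.0]]
ft_force: [0.5, 0.3, -0.1]
grip_width: -0.0001
gripper_force: 0.0
t 1.1 press [586.4 210.2 231. ] yaw 103.96 F [ 0.5  0.3 -0.1] w -0.0001 gf 0.0
```

```bash
python3 -m jog '[{"linear":[-0.95,0.08,0],"roll":0},{"linear":[-0.95,0.08,0],"roll":0},{"linear":[-0.95,0.08,0],"roll":0},{"linear":[-0.95,0.08,0],"roll":0},{"linear":[-0.95,0.08,0],"roll":0},{"linear":[-0.95,0.08,0],"roll":0},{"linear":[-0.95,0.08,0],"roll":0},{"linear":[-0.95,0.08,0],"roll":0},{"linear":[-0.95,0.08,0],"roll":0},{"linear":[-0.95,0.08,0],"roll":0},{"linear":[-0.95,0.08,0],"roll":0},{"linear":[-0.95,0.08,0],"roll":0}]' | head -1; python3 -m jog '[{"linear":[-0.97,0.08,0],"roll":0},{"linear":[-0.97,0.08,0],"roll":0},{"linear":[-0.97,0.08,0],"roll":0},{"linear":[-0.97,0.08,0],"roll":0},{"linear":[-0.97,0.08,0],"roll":0},{"linear":[-0.97,0.08,0],"roll":0},{"linear":[-0.97,0.08,0],"roll":0},{"linear":[0,0,0],"roll":0},{"linear":[0,0,0],"roll":0}]'|head -1; python3 st.py
```

```text
time_s: 2.1
time_s: 2.85
t 2.85 press [-142.4  149.1  230.6] yaw 103.97 F [-0.3  1.2 -0.7] w -0.0003 gf 0.0
```

```bash
python3 -m jog '[{"linear":[0,0.75,0],"roll":0},{"linear":[0,0.75,0],"roll":0},{"linear":[0,0.75,0],"roll":0},{"linear":[0,0.75,0],"roll":0},{"linear":[0,0.73,0],"roll":0},{"linear":[0,0,0.3],"roll":0},{"linear":[0,0,0.3],"roll":0},{"linear":[0,0,0],"roll":0},{"linear":[0,0,0],"roll":0}]'|head -1; python3 st.py; python3 -c "
from h import *
a=[optics.get_image(n)[150:300,b:b+200,::-1] for n,b in(('side',260),('top',300))]
cv2.imwrite('pics/a1.png',cv2.resize(np.vstack(a),None,fx=2,fy=2,interpolation=2))"
```

```text
time_s: 3.6
t 3.6 press [-1.397e+02 -2.000e-01  2.073e+02] yaw 104.13 F [0.5 0.4 1.1] w 0.0002 gf 0.0
```

View pics/a1.png

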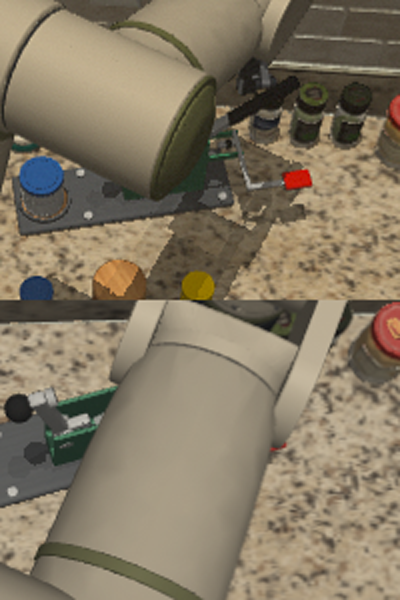

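The view is occluded by the arm, but the tool stands over the handle as computed. I'll descend by feel.

```bash
python3 -m jog '[{"linear":[-0.08,0,0.08],"roll":-0.03},{"linear":[0,0,0.08],"roll":0},{"linear":[0,0,0.08],"roll":0},{"linear":[0,0,0.08],"roll":0},{"linear":[0,0,0.05],"roll":0},{"linear":[0,0,0],"roll":0}]'|head -1; python3 st.py;  python3 -m jog '[{"linear":[0,0,0.05],"roll":0},{"linear":[0,0,0.05],"roll":0},{"linear":[0,0,0],"roll":0}]'|head -1; python3 st.py
```

```text
time_s: 4.2
t 4.2 press [-144.1   -0.2  191.9] yaw 104.18 F [ 0.5  0.4 -0.2] w -0.0003 gf 0.0
time_s: 4.45
t 4.45 press [-144.1   -0.3  188.1] yaw 104.19 F [-0.   1.2 -0.3] w -0.0001 gf 0.0
```

```bash
python3 -m jog '[{"linear":[0,0,0.05],"roll":0},{"linear":[0,0,0.05],"roll":0},{"linear":[0,0,0.05],"roll":0}]'|head -1; python3 st.py;  python3 -m jog '[{"linear":[0,0,0.05],"roll":0},{"linear":[0,0,0.05],"roll":0}]'|head -1; python3 st.py;  python3 -m jog '[{"linear":[0,0,0.05],"roll":0},{"linear":[0,0,0.05],"roll":0}]'|head -1; python3 st.py
```

```text
time_s: 4.7
t 4.7 press [-144.2   -0.4  182.4] yaw 104.18 F [ 0.1 -0.1 -0.3] w -0.0002 gf 0.0
time_s: 4.87
t 4.87 press [-144.2   -0.4  178.3] yaw 104.19 F [-0.6 -0.9  0.1] w -0.0002 gf 0.0
time_s: 5.03
t 5.03 press [-144.3   -0.5  174.6] yaw 104.18 F [0.4 0.8 1. ] w -0.0 gf 0.9
```

Contact is at about z 174.6, so the handle is near 38°. I'll step 8 mm outward and then follow the arc.

```bash
python3 -m jog '[{"linear":[0,0,-0.25],"roll":0},{"linear":[-0.2,0,0],"roll":0},{"linear":[0,0,0.06],"roll":0},{"linear":[0,0,0.05],"roll":0},{"linear":[0,0,0],"roll":0}]'|head -1; python3 st.py; python3 -m jog '[{"linear":[-0.06,0,0.07],"roll":0},{"linear":[-0.06,0,0.07],"roll":0},{"linear":[-0.06,0,0.075],"roll":0}]'|head -1; python3 st.py
```

```text
time_s: 5.45
t 5.45 press [-152.2   -0.3  179.7] yaw 104.17 F [0.2 0.2 2.3] w -0.0002 gf 0.9
time_s: 5.7
t 5.7 press [-159.4   -0.4  171.1] yaw 104.19 F [-0.2  1.4  0.9] w 0.0001 gf 0.9
```

```bash
python3 -m jog '[{"linear":[-0.055,0,0.08],"roll":0},{"linear":[-0.055,0,0.08],"roll":0},{"linear":[-0.05,0,0.085],"roll":0},{"linear":[-0.045,0,0.085],"roll":0}]'|head -1; python3 st.py; python3 -m jog '[{"linear":[-0.045,0,0.085],"roll":0},{"linear":[-0.04,0,0.09],"roll":0},{"linear":[-0.035,0,0.09],"roll":0}]'|head -1; python3 st.py;python3 -m jog '[{"linear":[-0.035,0,0.09],"roll":0},{"linear":[-0.03,0,0.09],"roll":0}]'|head -1; python3 st.py
```

```text
time_s: 6.03
t 6.03 press [-167.7   -0.5  157.8] yaw 104.18 F [-0.3  1.5  0.6] w 0.0 gf 0.8
time_s: 6.28
t 6.28 press [-172.6   -0.5  147.3] yaw 104.18 F [-0.   1.   2.1] w -0.0 gf 0.8
time_s: 6.45
t 6.45 press [-175.2   -0.5  140.2] yaw 104.18 F [0.2 1.1 2.1] w 0.0001 gf 0.8
```

```bash
python3 -m jog '[{"linear":[-0.025,0,0.095],"roll":0},{"linear":[-0.02,0,0.095],"roll":0},{"linear":[-0.015,0,0.095],"roll":0}]'|head -1; python3 st.py; python3 -m jog '[{"linear":[-0.01,0,0.095],"roll":0},{"linear":[-0.01,0,0.095],"roll":0}]'|head -1; python3 st.py;python3 -m jog '[{"linear":[0,0,0.06],"roll":0},{"linear":[0,0,0.06],"roll":0}]'|head -1; python3 st.py
```

```text
time_s: 6.7
t 6.7 press [-177.9   -0.6  129. ] yaw 104.17 F [ 0.1 -0.9  1.7] w 0.0001 gf 1.0
time_s: 6.87
t 6.87 press [-178.6   -0.6  121.3] yaw 104.17 F [ 0.5 -1.6  1.8] w 0.0003 gf 1.1
time_s: 7.03
t 7.03 press [-178.4   -0.6  116.5] yaw 104.18 F [ 0.3 -1.2  2.7] w 0.0002 gf 1.2
```

```bash
python3 -m jog '[{"linear":[0,0,0.05],"roll":0},{"linear":[0,0,0.05],"roll":0}]'|head -1; python3 st.py; python3 -m jog '[{"linear":[0,0,0.05],"roll":0},{"linear":[0,0,0.05],"roll":0}]'|head -1; python3 st.py;python3 -m jog '[{"linear":[0,0,0.05],"roll":0}]'|head -1; python3 st.py
```

```text
time_s: 7.2
t 7.2 press [-178.5   -0.7  113. ] yaw 104.18 F [-0.7 -1.8  7.9] w -0.0001 gf 3.9
time_s: 7.37
t 7.37 press [-178.8   -1.   110.2] yaw 104.18 F [-1.8 -2.  13. ] w -0.0004 gf 6.3
time_s: 7.45
t 7.45 press [-178.8   -1.1  108.5] yaw 104.19 F [-1.7 -2.1 11.6] w 0.0002 gf 6.2
```

```bash
python3 -m jog '[{"linear":[0,0,0.04],"roll":0}]'|head -1; python3 st.py; python3 -m jog '[{"linear":[0,0,0.04],"roll":0}]'|head -1; python3 st.py
```

```text
time_s: 7.53
t 7.53 press [-178.8   -1.   106.8] yaw 104.19 F [-1.3 -2.2 11.6] w 0.0002 gf 5.6
time_s: 7.62
t 7.62 press [-178.8   -1.   105.1] yaw 104.18 F [-1.2 -3.2 10.8] w -0.0001 gf 5.4
```

```bash
python3 -m jog '[{"linear":[0,0,0.04],"roll":0}]'|head -1; python3 st.py
```

```text
time_s: 7.7
t 7.7 press [-178.8   -1.   103.5] yaw 104.18 F [-1.3 -2.1 10.8] w 0.0001 gf 5.6
```

```bash
python3 -m jog '[{"linear":[0,0,0.04],"roll":0},{"linear":[0,0,0.04],"roll":0}]'|head -1; python3 st.py; python3 -m jog '[{"linear":[0,0,0.04],"roll":0}]'|head -1; python3 st.py
```

```text
time_s: 7.87
t 7.87 press [-178.8   -0.9  100.2] yaw 104.18 F [-0.9 -2.7 10.5] w 0.0001 gf 5.0
time_s: 7.95
t 7.95 press [-178.6   -0.9   98.4] yaw 104.18 F [-0.9 -2.3  8.4] w -0.0 gf 4.2
```

```bash
python3 -m jog '[{"linear":[0,0,0.04],"roll":0}]'|head -1; python3 st.py
```

```text
time_s: 8.03
t 8.03 press [-178.5   -0.8   96.5] yaw 104.18 F [-0.3 -2.   5.6] w 0.0001 gf 3.0
```

Force is falling, so dead centre is near (θ ≈ −10°).

```bash
python3 -m jog '[{"linear":[0,0,0.04],"roll":0}]'|head -1; python3 st.py
```

```text
time_s: 8.12
t 8.12 press [-178.2   -0.7   94.5] yaw 104.19 F [ 0.2 -1.   3.3] w -0.0002 gf 1.6
```

```bash
python3 -m jog '[{"linear":[0,0,0.04],"roll":0}]'|head -1; python3 st.py
```

```text
time_s: 8.2
t 8.2 press [-177.9   -0.5   92.3] yaw 104.19 F [ 0.6 -0.4  0.7] w 0.0001 gf 0.2
```

```bash
python3 -m jog '[{"linear":[0,0,0.03],"roll":0}]'|head -1; python3 st.py
```

```text
time_s: 8.28
t 8.28 press [-177.7   -0.3   90.5] yaw 104.19 F [ 1.2 -0.3 -0.2] w 0.0001 gf 0.0
```

It snapped over and the force is zero. I'll lift off and look.

```bash
python3 -m jog '[{"linear":[0,0,-0.5],"roll":0},{"linear":[0,0,-0.6],"roll":0},{"linear":[0,0,0],"roll":0},{"linear":[0,0,0],"roll":0},{"linear":[0,0,0],"roll":0},{"linear":[0,0,0],"roll":0},{"linear":[0,0,0],"roll":0}]'|head -1; python3 st.py; python3 -c "
from h import *
a=[optics.get_image(n)[150:300,b:b+200,::-1] for n,b in(('side',260),('top',260))]
cv2.imwrite('pics/a2.png',cv2.resize(np.vstack(a),None,fx=2,fy=2,interpolation=2))"
```

```text
time_s: 8.87
t 8.87 press [-177.8   -0.2  134. ] yaw 104.18 F [ 0.6 -1.3  0.5] w -0.0001 gf 0.0
```

View pics/a2.png

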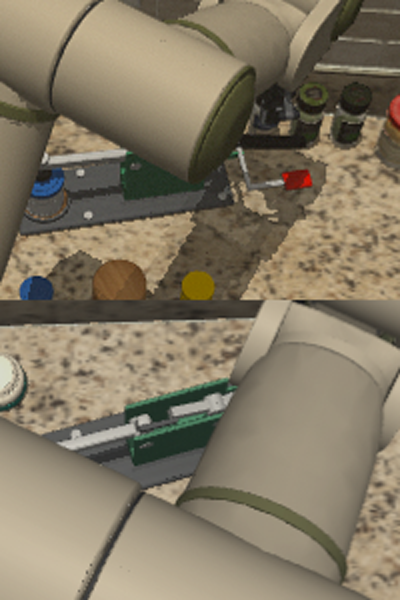

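The bar lies level on the lid and the handle is down, so the press is locked with the robot clear of it. Next, the release paddle.

```bash
python3 -m jog '[{"linear":[-0.2,-0.6,0],"roll":0},{"linear":[-0.2,-0.6,0],"roll":0},{"linear":[-0.23,-0.65,0],"roll":0},{"linear":[0,0,0.4],"roll":0},{"linear":[0,0,0.3],"roll":0},{"linear":[0,0,0],"roll":0},{"linear":[0,0,0],"roll":0}]'|head -1; python3 st.py; python3 -m jog '[{"linear":[0,0,0.08],"roll":0},{"linear":[0,0,0.08],"roll":0},{"linear":[0,0,0.05],"roll":0},{"linear":[0,0,0.05],"roll":0}]'|head -1; python3 st.py
```

```text
time_s: 9.55
t 9.55 press [-203.5   73.5  106.8] yaw 104.18 F [ 0.9  0.8 -0.6] w 0.0003 gf 0.0
time_s: 9.88
t 9.88 press [-203.6   73.2   96.7] yaw 104.2 F [-0.3  0.  -0.1] w 0.0001 gf 0.0
```

```bash
python3 -m jog '[{"linear":[0,0,0.05],"roll":0},{"linear":[0,0,0.05],"roll":0},{"linear":[0,0,0.05],"roll":0}]'|head -1; python3 st.py; python3 -m jog '[{"linear":[0,0,0.05],"roll":0},{"linear":[0,0,0.05],"roll":0}]'|head -1; python3 st.py;  python3 -m jog '[{"linear":[0,0,0.05],"roll":0},{"linear":[0,0,0.05],"roll":0}]'|head -1; python3 st.py
```

```text
time_s: 10.13
t 10.13 press [-203.8   73.2   90.8] yaw 104.19 F [-0.4 -0.7  1.2] w 0.0001 gf 0.8
time_s: 10.3
t 10.3 press [-203.8   73.2   86.9] yaw 104.18 F [ 0.1 -0.4  3.5] w -0.0002 gf 1.7
time_s: 10.47
t 10.47 press [-203.6   73.3   82.6] yaw 104.18 F [1.  0.8 1.5] w -0.0003 gf 0.9
```

```bash
python3 -m jog '[{"linear":[0,0,0.05],"roll":0},{"linear":[0,0,0.05],"roll":0},{"linear":[0,0,0],"roll":0}]'|head -1; python3 st.py; python3 -c "
from h import *
a=[optics.get_image(n)[150:300,b:b+200,::-1] for n,b in(('side',260),('top',260))]
cv2.imwrite('pics/a3.png',cv2.resize(np.vstack(a),None,fx=2,fy=2,interpolation=2))"
```

```text
time_s: 10.72
t 10.72 press [-203.3   73.4   78.3] yaw 104.19 F [0.8 0.8 1.5] w -0.0001 gf 0.9
```

View pics/a3.png

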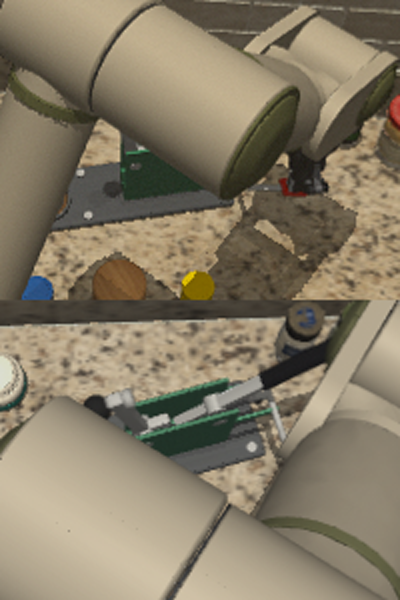

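The press has sprung open: the bar is up and the handle raised. I'll lift off the lever, go round to the tin and open the gripper.

```bash
python3 -m jog '[{"linear":[0,0,-0.4],"roll":0},{"linear":[0,-0.4,-0.8],"roll":0},{"linear":[0,-0.4,-0.8],"roll":0},{"linear":[0,-0.4,-0.8],"roll":0},{"linear":[0,-0.4,-0.8],"roll":0},{"linear":[0,-0.4,-0.4],"roll":0}]' |head -1; python3 -m jog '[{"linear":[0.9,0,0],"roll":0},{"linear":[0.9,0,0],"roll":0},{"linear":[0.9,0,0],"roll":0},{"linear":[0.9,0,0],"roll":0},{"linear":[0.9,0,0],"roll":0},{"linear":[0.9,0,0],"roll":0},{"linear":[0.9,0,0],"roll":0},{"linear":[0.9,0,0],"roll":0},{"linear":[0.9,0,0],"roll":0},{"linear":[0,0,0],"roll":0},{"linear":[0,0,0],"roll":0}]' 1 |head -1; python3 st.py; python3 -c "
from h import *
for n,b,r in(('side',200,170),('top',180,150)):
    im=optics.get_image(n); cv2.imwrite(f'pics/b_{n}.png',im[:,:,::-1]); print(n,[x for x in blobs(im,(100,120,60),(125,255,255),60) if 170<x[0][0]<460 and 160<x[0][1]<380])"
```

```text
time_s: 11.32
time_s: 12.23
t 12.23 press [121.5 154.8 238.8] yaw 104.39 F [ 0.3  0.1 -0.7] w 0.0855 gf 0.0
side [([279.5, 294.8], [274, 288, 12, 15, 139])]
top [([275.1, 230.4], [262, 219, 27, 22, 478])]
```

```bash
python3 -m jog '[{"linear":[0,0.75,0],"roll":0.08},{"linear":[0,0.75,0],"roll":0},{"linear":[-0.04,0.75,0],"roll":0},{"linear":[0,0.75,0.4],"roll":0},{"linear":[0,0.75,0.8],"roll":0},{"linear":[0,0.12,0.8],"roll":0},{"linear":[0,0,0.7],"roll":0},{"linear":[0,0,0],"roll":0},{"linear":[0,0,0],"roll":0}]' |head -1; python3 st.py; python3 -c "
from h import *
a=[optics.get_image(n)[150:300,b:b+200,::-1] for n,b in(('side',210),('top',180))]
cv2.imwrite('pics/a4.png',cv2.resize(np.vstack(a),None,fx=2,fy=2,interpolation=2))"
```

```text
time_s: 13.08
t 13.08 press [116.9   1.5 131.8] yaw 103.67 F [-0.3  0.4  1.1] w 0.0853 gf 0.0
```

View pics/a4.png

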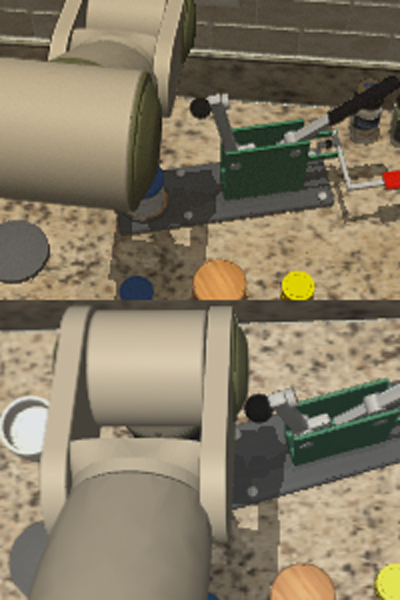

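Run:
```python
from m import *
for n,s,t in(("cap",(188,25),(241,58)),("foot",(200,107),(257,108)),("capedge",(190,10),(244,45))):
    p,e=tri((210+s[0]/2,150+s[1]/2),(180+t[0]/2,150+t[1]/2)); print(n,np.round(np.r_[R.T@(p[:2]-o),p[2]]*1000),e)
cv2.imwrite('pics/a5.png',cv2.resize(np.vstack([optics.get_image('side')[100:240,200:360,::-1],optics.get_image('top')[140:260,200:360,::-1]]),None,fx=2.3,fy=2.3,interpolation=2))
```

```text
cap [ 54.   6. 377.] 0.003320000267218971
foot [ 42.   1. 212.] 0.0009077413174871752
capedge [ 51.   5. 400.] 0.004312062511133594
```

View pics/a5.png

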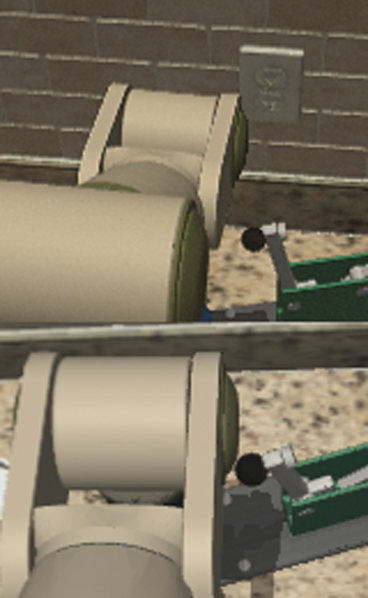

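The wrist cap is 245 mm above the TCP and at about press x = 54, next to the raised foot at x = 42. I'll shift 6 to 8 mm in +x for clearance and descend in stages, watching forces and efforts.

```bash
python3 -m jog '[{"linear":[0.2,0.04,0],"roll":-0.06},{"linear":[0,0,0.5],"roll":0},{"linear":[0,0,0.5],"roll":0},{"linear":[0,0,0.5],"roll":0},{"linear":[0,0,0.2],"roll":0},{"linear":[0,0,0],"roll":0},{"linear":[0,0,0],"roll":0}]' |head -1; python3 st.py
python3 - <<'E'
from h import *
print(np.round(env.observe()["joint_efforts"],1), np.round(env.observe()["wrist_torque"],2))
cv2.imwrite('pics/a6.png',cv2.resize(np.vstack([optics.get_image('side')[140:280,200:360,::-1],optics.get_image('top')[140:260,200:360,::-1]]),None,fx=2.3,fy=2.3,interpolation=2))
E
```

```text
time_s: 13.87
t 13.87 press [126.3  -0.9  65.2] yaw 104.1 F [-0.9 -0.1  0.5] w 0.0854 gf 0.0
[  0.  -46.6 -16.6   0.   -0.    0. ] [-0.02 -0.   -0.02]
```

View pics/a6.png

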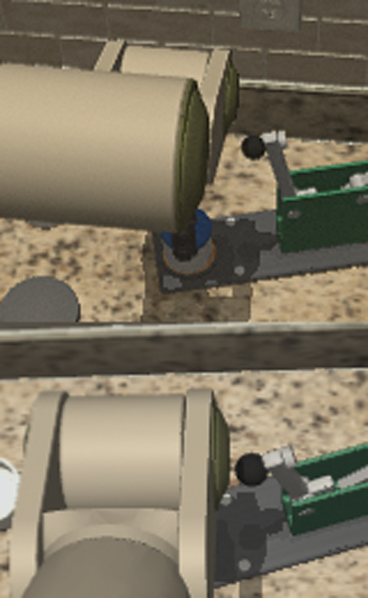

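The cap is clear of the foot by about 10 mm, and one finger shows beside the tin. Descend and grip.

```bash
python3 -m jog '[{"linear":[-0.06,0,0.25],"roll":0},{"linear":[0,0,0.25],"roll":0},{"linear":[0,0,0.25],"roll":0},{"linear":[0,0,0.25],"roll":0},{"linear":[0,0,0],"roll":0},{"linear":[0,0,0],"roll":0}]' |head -1; python3 st.py; python3 -c "
from rig import env; print([round(x,1) for x in env.observe()['joint_efforts']])"
```

```text
time_s: 14.47
t 14.47 press [ 1.239e+02 -1.000e-01  2.350e+01] yaw 104.08 F [-0.3 -0.4 -0.5] w 0.085 gf 0.0
[np.float64(-0.0), np.float64(-48.1), np.float64(-15.0), np.float64(-0.0), np.float64(-0.1), np.float64(0.0)]
```

```bash
python3 -m jog '[{"linear":[0,0,0],"roll":0},{"linear":[0,0,0],"roll":0},{"linear":[0,0,0],"roll":0},{"linear":[0,0,0],"roll":0},{"linear":[0,0,0],"roll":0},{"linear":[0,0,0],"roll":0},{"linear":[0,0,0],"roll":0},{"linear":[0,0,0],"roll":0}]' -1 35 |head -1; python3 st.py
```

```text
time_s: 15.13
t 15.13 press [123.7  -0.7  25. ] yaw 104.09 F [-1.9  0.3  6. ] w 0.0574 gf 36.5
```

Width 57.4 mm suggests that the pads might touch the lid's edge. I'll regrip about 5 mm lower.

```bash
python3 -m jog '[{"linear":[0,0,0],"roll":0},{"linear":[0,0,0],"roll":0},{"linear":[0,0,0],"roll":0},{"linear":[0,0,0.1],"roll":0},{"linear":[0,0,0],"roll":0}]' 0.8 |head -1; python3 st.py; python3 -m jog '[{"linear":[0,0,0],"roll":0},{"linear":[0,0,0],"roll":0},{"linear":[0,0,0],"roll":0},{"linear":[0,0,0],"roll":0},{"linear":[0,0,0],"roll":0},{"linear":[0,0,0],"roll":0},{"linear":[0,0,0],"roll":0}]' -1 35 |head -1; python3 st.py
```

```text
time_s: 15.55
t 15.55 press [ 1.238e+02 -1.000e-01  1.960e+01] yaw 104.08 F [ 0.2 -0.4  0.5] w 0.077 gf 0.0
time_s: 16.13
t 16.13 press [123.6  -0.7  20.6] yaw 104.09 F [ 1.4 -0.5  3.7] w 0.0555 gf 28.0
```

Width is now 55.5 mm, so the pads are on the bare wall. I'll lift, and refine the coaster's position by contour fitting in the first images.

```bash
python3 -m jog '[{"linear":[0,0,-0.2],"roll":0},{"linear":[0,0,-0.3],"roll":0},{"linear":[0,0,-0.5],"roll":0},{"linear":[0.2,0,-0.7],"roll":0},{"linear":[0.5,0,-0.7],"roll":0},{"linear":[0.5,0,0],"roll":0},{"linear":[0,0,0],"roll":0},{"linear":[0,0,0],"roll":0}]' |head -1; python3 st.py
python3 - <<'E'
from m import *
C={}
for n,box in(("side",(195,255,240,297)),("top",(180,256,230,306))):
    im=cv2.imread(f"pics/{n}0.png"); x0,y0,x1,y1=box; h=cv2.cvtColor(im[y0:y1,x0:x1],cv2.COLOR_BGR2HSV)
    m=cv2.inRange(h,np.array((0,0,40)),np.array((180,45,105))); m=cv2.morphologyEx(m,cv2.MORPH_OPEN,np.ones((5,5)))
    c=max(cv2.findContours(m,0,1)[0],key=cv2.contourArea); e=cv2.fitEllipse(cv2.convexHull(c)); C[n]=(e[0][0]+x0,e[0][1]+y0)
    p=plane(n,C[n],.009); print(n,C[n],e[1],p, np.round(R.T@(p[:2]-o)*1000,1))
p,e=tri(C["side"],C["top"]); print("tri",p,e,np.round(R.T@(p[:2]-o)*1000,1))
E
```

```text
time_s: 16.8
t 16.8 press [172.6   0.3 116.3] yaw 104.19 F [-0.6 -0.5 -2.9] w 0.0553 gf 30.8
side (216.68283081054688, 275.13731384277344) (29.71224021911621, 34.39548873901367) [0.44762851 0.26405225 0.009     ] [299.7  48.7]
top (204.97059059143066, 279.3648452758789) (38.518707275390625, 40.799095153808594) [0.45033719 0.26268778 0.009     ] [297.7  46.4]
tri [0.45136172 0.26515014 0.00145177] 0.0012980838260446851 [299.8  44.8]
```

```bash
python3 -m jog '[{"linear":[0.5,-0.2,0],"roll":0},{"linear":[0.7,-0.25,0],"roll":0},{"linear":[0.7,-0.25,0],"roll":0},{"linear":[0.7,-0.25,0],"roll":0},{"linear":[0.45,-0.15,0],"roll":0},{"linear":[0.2,-0.08,0],"roll":0},{"linear":[0,0,0.3],"roll":0},{"linear":[0,0,0.4],"roll":0},{"linear":[0,0,0.4],"roll":0},{"linear":[0,0,0.4],"roll":0},{"linear":[0,0,0.2],"roll":0},{"linear":[0,0,0],"roll":0}]' |head -1; python3 st.py
```

```text
time_s: 17.8
t 17.8 press [300.8  47.8  46.5] yaw 104.03 F [-0.7 -0.6 -2.4] w 0.0554 gf 30.8
```

Next the descent to the expected contact at TCP z ≈ 18 mm, slowly and by feel.

```bash
python3 -m jog '[{"linear":[0.03,0,0.2],"roll":0},{"linear":[0,0,0.15],"roll":0},{"linear":[0,0,0.1],"roll":0},{"linear":[0,0,0.1],"roll":0},{"linear":[0,0,0.04],"roll":0},{"linear":[0,0,0],"roll":0},{"linear":[0,0,0],"roll":0}]' |head -1; python3 st.py; python3 -m jog '[{"linear":[0,0,0.02],"roll":0},{"linear":[0,0,0.02],"roll":0},{"linear":[0,0,0],"roll":0}]' |head -1; python3 st.py
```

```text
time_s: 18.38
t 18.38 press [302.9  46.9  24.8] yaw 104.09 F [ 0.8  1.1 -0.6] w 0.0556 gf 30.2
time_s: 18.63
t 18.63 press [302.9  47.   23.1] yaw 104.09 F [-0.6  0.6 -1.8] w 0.0556 gf 30.5
```

```bash
python3 -m jog '[{"linear":[0,0,0.03],"roll":0},{"linear":[0,0,0.02],"roll":0},{"linear":[0,0,0],"roll":0}]' |head -1; python3 st.py; python3 -m jog '[{"linear":[0,0,0.02],"roll":0},{"linear":[0,0,0.02],"roll":0},{"linear":[0,0,0],"roll":0}]' |head -1; python3 st.py
```

```text
time_s: 18.88
t 18.88 press [302.9  47.1  21. ] yaw 104.09 F [ 0.3 -0.2 -2. ] w 0.0553 gf 30.7
time_s: 19.13
t 19.13 press [302.9  47.1  19.4] yaw 104.08 F [-0.6 -0.  -2.2] w 0.0555 gf 30.5
```

```bash
python3 -m jog '[{"linear":[0,0,0.02],"roll":0},{"linear":[0,0,0],"roll":0}]' |head -1; python3 st.py
```

```text
time_s: 19.3
t 19.3 press [302.9  47.1  18.6] yaw 104.08 F [-0.4 -0.6 -3.2] w 0.0554 gf 30.6
```

```bash
python3 -m jog '[{"linear":[0,0,0.02],"roll":0},{"linear":[0,0,0],"roll":0}]' |head -1; python3 st.py;  python3 -m jog '[{"linear":[0,0,0.02],"roll":0},{"linear":[0,0,0],"roll":0}]' |head -1; python3 st.py
```

```text
time_s: 19.47
t 19.47 press [302.9  47.   18.1] yaw 104.09 F [-0.1 -0.6  0.8] w 0.0551 gf 30.8
time_s: 19.63
t 19.63 press [302.9  46.9  18. ] yaw 104.09 F [-2.5 -2.1 13.9] w 0.0557 gf 31.3
```

It touches down at z = 18.0 mm, exactly as predicted. I'll relax slightly, open, lift and check.

```bash
python3 -m jog '[{"linear":[0,0,-0.015],"roll":0},{"linear":[0,0,0],"roll":0}]' |head -1; python3 st.py; python3 -m jog '[{"linear":[0,0,0],"roll":0},{"linear":[0,0,0],"roll":0},{"linear":[0,0,0],"roll":0},{"linear":[0,0,0],"roll":0},{"linear":[0,0,0],"roll":0},{"linear":[0,0,0],"roll":0}]' 1 |head -1;  python3 st.py
python3 -m jog '[{"linear":[0,0,-0.3],"roll":0},{"linear":[0,0,-0.6],"roll":0},{"linear":[0,0,-0.9],"roll":0},{"linear":[0,0,-0.9],"roll":0},{"linear":[0,0,-0.9],"roll":0},{"linear":[0,0,-0.9],"roll":0},{"linear":[0,-0.9,0],"roll":0},{"linear":[0,-0.9,0],"roll":0},{"linear":[0.9,-0.9,0],"roll":0},{"linear":[0.9,0,0],"roll":0},{"linear":[0.9,0,0],"roll":0},{"linear":[0.9,0,0],"roll":0}]' | head -1
python3 -m jog '[{"linear":[0.9,0,0],"roll":0},{"linear":[0.9,0,0],"roll":0},{"linear":[0.9,0,0],"roll":0},{"linear":[0,0,0],"roll":0},{"linear":[0,0,0],"roll":0},{"linear":[0,0,0],"roll":0}]' | head -1; python3 st.py
python3 - <<'E'
from m import *
B={}
for n in("side","top"):
    im=optics.get_image(n); cv2.imwrite(f"pics/end_{n}.png",im[:,:,::-1]); bl=[x for x in blobs(im,(100,120,60),(125,255,255),60)]; print(n,bl)
    for c,s in bl:
        p=plane(n,c,.0695); print("  ",c,np.round(R.T@(p[:2]-o)*1000,1))
E
```

```text
time_s: 19.8
t 19.8 press [302.9  46.9  18.1] yaw 104.08 F [-0.6 -0.3  1.8] w 0.0556 gf 30.7
time_s: 20.3
t 20.3 press [302.9  47.   17.7] yaw 104.08 F [-0.   0.6  0.3] w 0.0856 gf 0.0
time_s: 21.3
time_s: 21.8
t 21.8 press [547.8 149.1 197.4] yaw 104.1 F [ 0.4 -0.9 -0.6] w 0.0851 gf 0.0
side [([213.0, 263.7], [202, 254, 23, 20, 355]), ([277.6, 295.2], [270, 288, 16, 15, 194])]
   [213.0, 263.7] [300.2  47.4]
   [277.6, 295.2] [149.1 161.9]
top [([197.8, 276.3], [184, 263, 28, 27, 589]), ([281.4, 305.9], [272, 296, 20, 20, 313]), ([171.3, 388.9], [158, 382, 27, 15, 84])]
   [197.8, 276.3] [298.7  47.3]
   [281.4, 305.9] [146.8 153.4]
   [171.3, 388.9] [401.8 253.8]
```

Run:
```python
from m import *
p,e=tri((213.0,263.7),(197.8,276.3)); print("lid",p,e)
for n,boxes in(("top",dict(ram=(180,198,212,232),timer=(244,174,274,206),cellar=(314,280,350,316),foot=(300,192,322,216))),("side",dict(ram=(204,210,233,240),timer=(259,200,285,226),cellar=(304,278,336,314),foot=(304,195,322,213)))):
    a,b=cv2.imread(f"pics/{n}0.png").astype(int),cv2.imread(f"pics/end_{n}.png").astype(int)
    print(n,{k:round(np.abs(a-b)[y0:y1,x0:x1].mean(),1) for k,(x0,y0,x1,y1) in boxes.items()})
    x0,y0,x1,y1=(195,255,240,297) if n=="side" else (180,256,230,306)
    h=cv2.cvtColor(b[y0:y1,x0:x1].astype(np.uint8),cv2.COLOR_BGR2HSV); m=cv2.inRange(h,np.array((0,0,40)),np.array((180,45,105)))|cv2.inRange(h,np.array((100,100,40)),np.array((125,255,255)))
    m=cv2.morphologyEx(m,cv2.MORPH_OPEN,np.ones((5,5))); c=max(cv2.findContours(m,0,1)[0],key=cv2.contourArea); x,y,w,hh=cv2.boundingRect(c); print(x+x0,y+y0,w,hh)
```

```text
lid [0.44943446 0.26453175 0.06801193] 0.0014303360523851751
top {'ram': np.float64(1.1), 'timer': np.float64(1.3), 'cellar': np.float64(1.2), 'foot': np.float64(1.0)}
185 260 41 33
side {'ram': np.float64(1.8), 'timer': np.float64(1.9), 'cellar': np.float64(1.9), 'foot': np.float64(2.0)}
200 255 34 36
```

The lid's top is at 68 mm, against 69.5 mm for a closed tin on the coaster. The bystanders haven't moved, the press is open and the tin is centred. Handing in.

```bash
python3 -c "
from rig import env; print(env.close_job())"
```

```text
the job is handed in; nothing more can be done
None
```

I closed the lid, locked and released the press, and stood the closed tin on the coaster within about 1 mm of its centre; the measured push peaked at 13 N, the bystanders did not move, and I handed the job in at about 22 s, but no verdict was returned.

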